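# Crisscross tightening of a brass flange on the leak-test stand

## Task

Tighten the round brass flange with the four wing nuts evenly onto its gasket, in two passes, each in crisscross order (after the first nut of a pass take the one diagonally opposite, then the other two). In the first pass turn every nut clockwise only about half-way, an eighth of a turn, and when all four have had that, turn each one clockwise in the second pass fully home against its stop, a quarter turn from where its wings pointed to the flange's centre.

Things in the scene. Friction and masses are not known exactly. Their poses are not given: they have to be found in the camera images.
- stand: fixed stand: grey base 220 x 220 x 20 mm, on it a round brass flange, diameter 210, top 35 mm above the table, raised 5 mm in the middle (diameter 76), with 4 steel wing nuts at x, y = -60,60 (nut_a) -60,-60 (nut_b) 60,-60 (nut_c) 60,60 mm (nut_d). Origin under the base's centre at table height, x and y along its edges, z up. The smaller stand (oval flange, 2 fixed nuts) is not part of the job
- nut_a (a joint): wing nut at the -x +y corner, opposite nut_c: upright blade 68 mm long, 12 thick (pinch the flats at its middle), 48 to 76 mm above the table, centred over a hub of diameter 26. Value: 0 = blade along the diagonal through the flange's centre; grows clockwise from above to a hard stop at 1.571 (blade square to it). Starts at 0 to 0.17; stays where left; friction 0.08 N m; keeps its height
- nut_b (a joint): wing nut at the -x -y corner, opposite nut_d: upright blade 68 mm long, 12 thick (pinch the flats at its middle), 48 to 76 mm above the table, centred over a hub of diameter 26. Value: 0 = blade along the diagonal through the flange's centre; grows clockwise from above to a hard stop at 1.571 (blade square to it). Starts at 0 to 0.17; stays where left; friction 0.08 N m; keeps its height
- nut_c (a joint): wing nut at the +x -y corner, opposite nut_a: upright blade 68 mm long, 12 thick (pinch the flats at its middle), 48 to 76 mm above the table, centred over a hub of diameter 26. Value: 0 = blade along the diagonal through the flange's centre; grows clockwise from above to a hard stop at 1.571 (blade square to it). Starts at 0 to 0.17; stays where left; friction 0.08 N m; keeps its height
- nut_d (a joint): wing nut at the +x +y corner, opposite nut_b: upright blade 68 mm long, 12 thick (pinch the flats at its middle), 48 to 76 mm above the table, centred over a hub of diameter 26. Value: 0 = blade along the diagonal through the flange's centre; grows clockwise from above to a hard stop at 1.571 (blade square to it). Starts at 0 to 0.17; stays where left; friction 0.08 N m; keeps its height

How it is judged:
By the outcome, as a careful person would: the job done as asked, in the order asked, and still so for the second after the job is handed in, with the robot touching nothing.
It also fails if it takes over 72 s, if anything falls off the work surface, if the arm or the gripper's body presses on something with over 40 N, if the wrist force passes 120 N, or if a joint passes its speed limit or range.

## Robot

A 6-joint arm with a two-finger parallel gripper is mounted at the origin on the work surface. World frame = base frame: x ahead of the robot, y to its left, z up, the work surface at z = 0. Lengths are in m, angles in rad, forces in N, time in s.
With the tool pointing down it reaches from about 0.275 to 0.75 m from the base axis. Payload 10.2 kg.
Tool frame: the origin (TCP) lies where the fingers leave the gripper's body, on its centre line; the fingertips stand 73 mm ahead of it and the grasp point (between the pads) lies 54 mm ahead of it; z points along the fingers, y is the direction in which the jaws open and shut (so a half turn about z gives the same grasp; the last joint's range is limited). The gripper opens to 85 mm and grips with 20 to 120 N. Pads are 22 mm wide; open, the fingers measure 114 mm over their backs; the gripper's body (76 mm by 85 mm) begins 54 mm behind the grasp point. The pads swing forward as they close: fully open they stand 13 mm farther back than shut.
Start: joints at [0.896, 0.313, 1.498, -0, 1.331, -0.223], TCP at [0.229, 0.472, 0.304] pointing down, gripper open.
Joint ranges: [-2.94, 2.94], [-0.97, 2.17], [0.19, 2.56], [-1.23, 4.37], [0.02, 3.11], [-2.88, 2.88]. Speed limits (rad/s): [2.39, 2.39, 3.01, 3.14, 3.14, 3.14].

## Interface

Orientations are given as a unit quaternion [x, y, z, w].
In Python, from workcell import arm, viewer, job gives the robot as it stands. The module is installed in compiled form; this text tells all that it offers.
- The arm moves only by the tool drive_tool, never from a script. Its argument "moves" is a list of rows, each an object with "grip": the finger opening in m, from 0 to 0.0854; "offset": the shift along the tool's x, y, z in m, a list of three; "twist": the turn about the tool's z in rad. In form: [{"grip": grip, "offset": [x, y, z], "twist": twist}, ...]. A call has 1 to 8 rows; each row shifts and turns the commanded pose from where the row before left it, along the tool's axes as they then stand; what a row does not reach is not made up. A row lasts 1/12 s, in which the tool goes at most 41.7 mm and 7.16 degrees, less where a joint would pass 70% of its speed; a pose out of reach is approached as far as the arm can. A call is refused whole if a number of a shift passes 0.0417 or a number of a turn 0.125, either way. A call with a gripper value outside its range is refused whole. The fingers move at their own pace and stop on an object; the grip force is fixed at half the most. Time passes only in rows, so rows that do not move let the fingers close. It gives the time, the measured TCP pose, the force and the opening at its end, in the units of the state.
- arm.read_state(): the state, without advancing time (a new reading comes with each control period).
- viewer.snapshot(name): name is "scene" or "top"; returns (picture, depth): 480x640x3 uint8, red, green, blue; 480x640 float32, m along the optical axis (not along the pixel's ray), 0 where there is no reading.
- viewer.camera_info(name): a dict with "intrinsics" (3x3 intrinsics, pixels), "rvec" (rotation vector, rad) and "tvec" (3), from world to camera coordinates, as OpenCV has them. Camera axes: x right, y down, z forward; pixel columns grow to the right and rows downward; lengths in m; the calibration is good to about 2 mm. A picture is of the moment at which its call begins. camera_info takes no time and is no camera call.
- job.close_job(): hands the job in, once; it reports no verdict.
The state is a dict: "t": time; "joints": joint angles; "qvel": joint speeds; "effort": joint torques, N m; "position": TCP position; "ee_rot": TCP orientation; "wrist_force": force on the tool from outside, world axes, zero at the start; "torque": the same for the moment, N m; "opening": finger opening in m.
Only numpy, scipy, OpenCV 4.12 (cv2) and the standard library are available. Lean on these libraries where they do the work, as an engineer would, in place of code of your own. Each camera call takes 0.05 s, during which the arm holds its last target.

## Working session

There is one attempt and no reset: what is moved stays moved. The work goes in short steps, Python scripts to look and compute and a tool call to move; the robot and the scene stay as the last step left them, time stands still between calls to the robot, and variables do not carry over. Pictures are saved under pics/ and viewed, and the job is handed in when it is done.

Besides the shell and the picture viewer there is one more tool, called after "Call:" as name(argument=value, ...) on one line, values as JSON. drive_tool: Moves the arm, as the interface text tells. Its arguments: {"type":"object","properties":{"moves":{"type":"array","items":{"type":"object","properties":{"grip":{"type":"number"},"offset":{"type":"array","items":{"type":"number"}},"twist":{"type":"number"}}}}},"required":["moves"]}

```bash
mkdir -p pics
cat > h.py <<'E'
import numpy as np,cv2
from workcell import arm,viewer,job
def cam(n):
    i=viewer.camera_info(n);K=np.array(i["intrinsics"],float);R=cv2.Rodrigues(np.array(i["rvec"],float))[0];t=np.array(i["tvec"],float).ravel();return K,R,t
def ray(n,uv,z):
    K,R,t=cam(n);uv=np.atleast_2d(uv);d=np.c_[uv,np.ones(len(uv))]@np.linalg.inv(K).T@R;c=-R.T@t
    s=(z-c[2])/d[:,2];return c+d*s[:,None]
def cloud(n,dep):
    K,R,t=cam(n);v,u=np.mgrid[:480,:640];p=np.stack([(u-K[0,2])/K[0,0]*dep,(v-K[1,2])/K[1,1]*dep,dep],-1)
    return (p-t)@R
E
python3 - <<'E'
from h import *
for n in("scene","top"):
    p,d=viewer.snapshot(n);cv2.imwrite(f"pics/{n}0.png",p[:,:,::-1]);np.savez(f"{n}0.npz",p=p,d=d)
    K,R,t=cam(n);print(n,-R.T@t,K[0,0])
s=arm.read_state();print(s)
E
```

```text
scene [ 0.96844427 -0.63891124  0.56355589] 477.76530130968945
top [0.42651733 0.00304196 0.81952108] 554.4993363770791
{'t': 0.1, 'joints': array([ 8.95603518e-01,  3.13403172e-01,  1.49837837e+00,  1.07048274e-05,
        1.33098815e+00, -2.23384849e-01]), 'qvel': array([-0.00058799, -0.00135732, -0.00135954, -0.00013665, -0.0010335 ,
        0.00115152]), 'effort': array([ 1.14821421e-03, -4.12908590e+01, -2.60140514e+01, -2.32979910e-04,
        3.10493415e-03,  1.07392009e-05]), 'position': array([0.22911749, 0.47220051, 0.30338108]), 'ee_rot': array([ 2.23988669e-01,  9.74591571e-01, -5.27857558e-04, -2.60292692e-04]), 'wrist_force': array([0.13558904, 0.76917284, 0.66101804]), 'torque': array([-0.00797833,  0.02189372,  0.04389956]), 'opening': 0.08541846785232607}
```

View pics/top0.png

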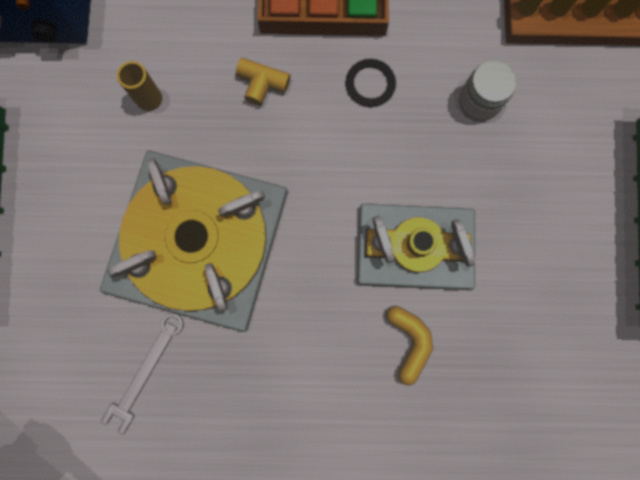

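View pics/scene0.png

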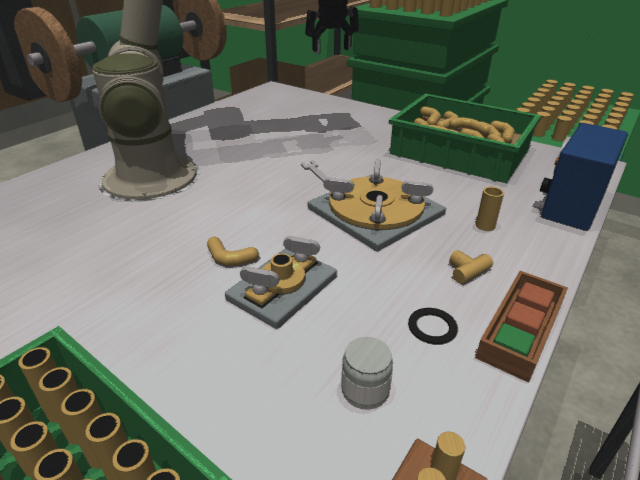

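```bash
cat >> h.py <<'E'
C=None
def nuts(f,ctr=None,pr=True):
    d=f["d"];P=cloud("top",d);z=P[...,2]
    out=[]
    m=((z>0.060)&(z<0.09)&(P[...,1]>0.1)&(P[...,1]<0.5)&(P[...,0]>0.2)&(P[...,0]<.62)).astype(np.uint8)
    n,l,st,c=cv2.connectedComponentsWithStats(m)
    for i in range(1,n):
        if st[i,4]<60: continue
        q=P[l==i]; q=q[q[:,2]>0.070]; 
        if len(q)<30: continue
        (cx,cy),(w,h),a=cv2.minAreaRect((q[:,:2]*1000).astype(np.float32))
        mu=q[:,:2].mean(0);ev,V=np.linalg.eigh(np.cov((q[:,:2]-mu).T));v=V[:,1]
        out.append((cx/1000,cy/1000,np.arctan2(v[1],v[0]),w,h,np.median(q[:,2]),len(q)))
    return out
E
python3 - <<'E'
from h import *
f=np.load("top0.npz");p,d=f["p"],f["d"]
P=cloud("top",d)
hsv=cv2.cvtColor(p,cv2.COLOR_RGB2HSV)
z=P[...,2]
reg=(P[...,1]>0.1)&(P[...,1]<0.5)&(P[...,0]>0.2)&(P[...,0]<.62)
print(np.median(z[(reg)&(z<0.01)]))
m=reg&(z>.031)&(z<.039)
(c,s,a)=cv2.minAreaRect((P[m][:,:2]*1000).astype(np.float32));print("flange",c,s,np.median(z[m]))
mb=reg&(z>.012)&(z<.025)
(c2,s2,a2)=cv2.minAreaRect((P[mb][:,:2]*1000).astype(np.float32));print("base",c2,s2,a2,np.median(z[mb]),mb.sum())
# blob of brass via colour
br=cv2.inRange(hsv,(15,120,60),(35,255,255))&(reg.astype(np.uint8)*255)
cs,_=cv2.findContours(br,cv2.RETR_EXTERNAL,cv2.CHAIN_APPROX_NONE);k=max(cs,key=cv2.contourArea)
hull=cv2.convexHull(k)[:,0].astype(float);w=ray("top",hull,0.035)[:,:2]
print("brass hull",cv2.fitEllipse((w*1000).astype(np.float32)))
for u in [(149,151),(287,188),(246,330),(101,291)]: print(ray("top",u,0.02)[0])
c=np.array([ray("top",u,0.02)[0] for u in [(149,151),(287,188),(246,330),(101,291)]]);print(c.mean(0))
for o in nuts(f): print(np.round(o,4), np.hypot(o[0]-c.mean(0)[0],o[1]-c.mean(0)[1]), np.degrees(o[2]),np.degrees(np.arctan2(o[1]-c.mean(0)[1],o[0]-c.mean(0)[0])))
E
```

```text
-5.6380303937272417e-05
flange (531.8345947265625, 193.88314819335938) (187.75955200195312, 176.29916381835938) 0.03514351670552421
base (498.52642822265625, 207.53897094726562) (242.44717407226562, 214.97544860839844) 0.0451861135661602 0.01976860954747476 2571
brass hull ((544.5440063476562, 186.34439086914062), (199.85958862304688, 203.61878967285156), 112.8592300415039)
[0.6781695  0.25728396 0.02      ]
[0.62509545 0.04994447 0.02      ]
[0.41721384 0.10276769 0.02      ]
[0.46901934 0.3120038  0.02      ]
[0.54737453 0.18049998 0.02      ]
[ 6.06000e-01  2.19200e-01 -2.69570e+00  3.32664e+01  1.23079e+01
  7.61000e-02  1.89000e+02] 0.07026751100117053 -154.44979086819808 33.44063476445905
[5.86900e-01 1.18900e-01 2.03090e+00 1.22103e+01 4.46286e+01 7.63000e-02
 2.72000e+02] 0.07317847765999053 116.36349624644433 -57.27994007724393
[5.05300e-01 2.55900e-01 2.02850e+00 1.24486e+01 6.35743e+01 7.60000e-02
 4.21000e+02] 0.08639031644536548 116.22670473897098 119.17876472911408
[ 4.74900e-01  1.39600e-01 -2.77310e+00  6.44287e+01  1.24695e+01
  7.62000e-02  4.20000e+02] 0.08318383803325141 -158.8852780018642 -150.58484254379556
```

```bash
sed -i 's/<\.62/<.75/' h.py
python3 - <<'E'
from h import *
f=np.load("top0.npz");p,d=f["p"],f["d"]
P=cloud("top",d);z=P[...,2]
hsv=cv2.cvtColor(p,cv2.COLOR_RGB2HSV)
reg=(P[...,1]>0.05)&(P[...,1]<0.5)&(P[...,0]>0.2)&(P[...,0]<.67)
br=cv2.inRange(hsv,(15,120,60),(35,255,255))&(reg.astype(np.uint8)*255)
cs,_=cv2.findContours(br,cv2.RETR_EXTERNAL,cv2.CHAIN_APPROX_NONE);k=max(cs,key=cv2.contourArea)
hull=cv2.convexHull(k)[:,0].astype(float);w=ray("top",hull,0.035)[:,:2]
print("brass hull",cv2.fitEllipse((w*1000).astype(np.float32)))
c=np.array([.5474,.1805])
N=[]
for o in nuts(f): 
  print(np.round(o,4), np.round(np.array(o[:2])-c,4), np.degrees(o[2])%180,np.degrees(np.arctan2(o[1]-c[1],o[0]-c[0])));N.append(o[:2])
print(np.mean(N,0))
E
```

```text
brass hull ((547.5048217773438, 182.84164428710938), (207.15110778808594, 207.8013916015625), 118.00576782226562)
[ 6.20900e-01  2.25600e-01 -2.73670e+00  6.57257e+01  1.25353e+01
  7.62000e-02  3.80000e+02] [0.0735 0.0451] 23.200731047303236 31.560729135611872
[5.86900e-01 1.18900e-01 2.03090e+00 1.22103e+01 4.46286e+01 7.63000e-02
 2.72000e+02] [ 0.0395 -0.0616] 116.36349624644433 -57.296727028936935
[5.05300e-01 2.55900e-01 2.02850e+00 1.24486e+01 6.35743e+01 7.60000e-02
 4.21000e+02] [-0.0421  0.0754] 116.22670473897098 119.19351583078314
[ 4.74900e-01  1.39600e-01 -2.77310e+00  6.44287e+01  1.24695e+01
  7.62000e-02  4.20000e+02] [-0.0725 -0.0409] 21.114721998135792 -150.59344525249742
[0.54699786 0.18503724]
```

```bash
sed -i 's/1\]>0\.1)/1]>0.04)/' h.py
python3 - <<'E'
from h import *
f=np.load("top0.npz")
c4=np.array([ray("top",u,0.02)[0][:2] for u in [(149,151),(287,188),(246,330),(101,291)]])
e=np.diff(np.r_[c4,c4[:1]],axis=0);print(np.degrees(np.arctan2(e[:,1],e[:,0]))%90,np.hypot(*e.T))
O=nuts(f);N=np.array([o[:2] for o in O]);c=N.mean(0);print(c)
dg=[np.degrees(np.arctan2(*(n-c)[::-1]))%90 for n in N]; print(dg)
D=np.mean(dg)
for o in O: 
  print(np.round(o[:2],4), np.round(o[3:],4),np.hypot(*(np.array(o[:2])-c)), "ang",np.degrees(o[2])%180,"q",(D-np.degrees(o[2])+45)%90-45)
s=arm.read_state()
from scipy.spatial.transform import Rotation as Ro
print(Ro.from_quat(s["ee_rot"]).as_matrix().round(3))
E
```

```text
[75.64192287 75.74274847 76.09360111 75.33836984] [0.21402458 0.21448789 0.21555408 0.21618985]
[0.54807783 0.18278502]
[np.float64(30.48088898828391), np.float64(30.64804860639382), np.float64(30.34705278788104), np.float64(30.52495605958137)]
[0.6209 0.2256] [6.57257e+01 1.25353e+01 7.62000e-02 3.80000e+02] 0.0844895749232706 ang 23.200731047303236 q 7.299505563231804
[0.5912 0.1099] [1.23287e+01 6.46401e+01 7.61000e-02 4.03000e+02] 0.08469054520133587 ang 115.01862868674459 q 5.481607923790449
[0.5053 0.2559] [1.24486e+01 6.35743e+01 7.60000e-02 4.21000e+02] 0.08475574055630326 ang 116.22670473897098 q 4.273531871564046
[0.4749 0.1396] [6.44287e+01 1.24695e+01 7.62000e-02 4.20000e+02] 0.08493466240826146 ang 21.114721998135792 q 9.385514612399248
[[-0.9    0.437 -0.001]
 [ 0.437  0.9   -0.001]
 [ 0.    -0.001 -1.   ]]
```

```bash
cat >> h.py <<'E'
from scipy.spatial.transform import Rotation as Ro
NUT={1:(.6209,.2256),2:(.5912,.1099),3:(.5053,.2559),4:(.4749,.1396)}
def plan(x,y,ang,z=None):
    s=arm.read_state();R=Ro.from_quat(s["ee_rot"]).as_matrix();p=s["position"]
    xa=np.degrees(np.arctan2(R[1,0],R[0,0]));
    off=R.T@(np.array([x,y,p[2] if z is None else z])-p)
    tw=np.radians((xa-ang+180)%360-180)
    print("t",round(s["t"],2),"tcp",p.round(4),"xang",round(xa%360,2),"tilt",R[:,2].round(4),"open",round(s["opening"],4),"F",s["wrist_force"].round(1),"T",s["torque"].round(2),"j6",round(s["joints"][5],2))
    print("offset mm",(off*1000).round(1),"twist",tw.round(3),"rows",max(abs(tw)/.12,np.linalg.norm(off)/.041).round(1))
E
python3 -c "
from h import *
plan(*NUT[3],116.2,.17)"
```

```text
t 0.1 tcp [0.2291 0.4722 0.3034] xang 154.11 tilt [-7.e-04 -9.e-04 -1.e+00] open 0.0854 F [0.1 0.8 0.7] T [-0.01  0.02  0.04] j6 -0.22
offset mm [-342.9  -73.9  133.4] twist 0.662 rows 9.2
```

Call:
drive_tool(moves=[{"grip": 0.05,"offset": [-0.0343,-0.0074,0.0133],"twist": 0},{"grip": 0.05,"offset": [-0.0343,-0.0074,0.0133],"twist": 0},{"grip": 0.05,"offset": [-0.0343,-0.0074,0.0133],"twist": 0},{"grip": 0.05,"offset": [-0.0343,-0.0074,0.0133],"twist": 0},{"grip": 0.05,"offset": [-0.0343,-0.0074,0.0133],"twist": 0},{"grip": 0.05,"offset": [-0.0343,-0.0074,0.0133],"twist": 0},{"grip": 0.05,"offset": [-0.0343,-0.0074,0.0133],"twist": 0},{"grip": 0.05,"offset": [-0.0343,-0.0074,0.0133],"twist": 0}])

```text
t: 0.77
position: [0.4513, 0.2979, 0.1966]
ee_rot: [0.224, 0.975, -0.0, -0.0]
wrist_force: [0.2, -0.6, 0.4]
opening: 0.0504
```

Call:
drive_tool(moves=[{"grip": 0.05,"offset": [-0.0343,-0.0074,0.0133],"twist": 0},{"grip": 0.05,"offset": [-0.0343,-0.0074,0.0133],"twist": 0},{"grip": 0.05,"offset": [0,0,0],"twist": 0.11},{"grip": 0.05,"offset": [0,0,0],"twist": 0.11},{"grip": 0.05,"offset": [0,0,0],"twist": 0.11},{"grip": 0.05,"offset": [0,0,0],"twist": 0.11},{"grip": 0.05,"offset": [0,0,0],"twist": 0.11},{"grip": 0.05,"offset": [0,0,0],"twist": 0.11}])

```text
t: 1.43
position: [0.5053, 0.2559, 0.1705]
ee_rot: [0.53, 0.848, -0.0, -0.0]
wrist_force: [0.6, 0.0, 0.6]
opening: 0.0502
```

Call:
drive_tool(moves=[{"grip": 0.05,"offset": [0,0,0],"twist": 0},{"grip": 0.05,"offset": [0,0,0],"twist": 0}])

```text
t: 1.6
position: [0.5054, 0.256, 0.1707]
ee_rot: [0.526, 0.85, -0.0, -0.0]
wrist_force: [0.5, 0.3, 0.7]
opening: 0.05
```

```bash
python3 -c "
from h import *
plan(*NUT[3],116.2,.119)"
```

```text
t 1.6 tcp [0.5054 0.256  0.1707] xang 116.48 tilt [-5.e-04 -1.e-04 -1.e+00] open 0.05 F [0.5 0.3 0.7] T [ 0.02  0.02 -0.01] j6 -0.2
offset mm [-0.  -0.1 51.7] twist 0.005 rows 1.3
```

Call:
drive_tool(moves=[{"grip": 0.05,"offset": [0,0,0.025],"twist": 0},{"grip": 0.05,"offset": [0,0,0.02],"twist": 0},{"grip": 0.05,"offset": [0,0,0.007],"twist": 0.005},{"grip": 0.0,"offset": [0,0,0],"twist": 0},{"grip": 0.0,"offset": [0,0,0],"twist": 0},{"grip": 0.0,"offset": [0,0,0],"twist": 0},{"grip": 0.0,"offset": [0,0,0],"twist": 0},{"grip": 0.0,"offset": [0,0,0],"twist": 0}])

```text
t: 2.27
position: [0.5043, 0.2553, 0.1208]
ee_rot: [0.529, 0.849, -0.002, -0.001]
wrist_force: [-13.7, -9.5, 15.2]
opening: 0.0109
```

```bash
python3 -c "
from h import *
plan(*NUT[3],75.5,.119)
print(arm.read_state()['joints'])
p,d=viewer.snapshot('scene');cv2.imwrite('pics/s1.png',p[60:320,220:520,::-1].repeat(2,0).repeat(2,1))"
```

```text
t 2.27 tcp [0.5043 0.2553 0.1208] xang 116.13 tilt [-0.0036 -0.0026 -1.    ] open 0.0109 F [-13.7  -9.5  15.2] T [-1.58  2.25  0.07] j6 -0.19
offset mm [0.1 1.1 1.8] twist 0.709 rows 5.9
[ 0.26194187  0.60517848  1.57242496 -0.00190824  0.96809635 -0.19296399]
```

View pics/s1.png

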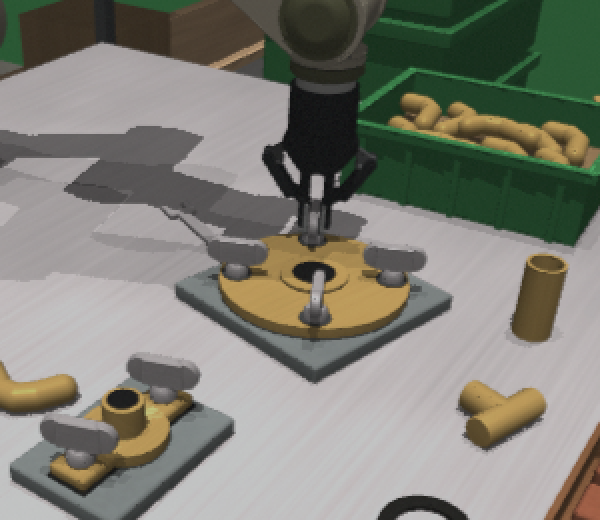

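Call:
drive_tool(moves=[{"grip": 0.0,"offset": [0,-0.0012,0],"twist": 0},{"grip": 0.0,"offset": [0,0,0],"twist": 0.118},{"grip": 0.0,"offset": [0,0,0],"twist": 0.118},{"grip": 0.0,"offset": [0,0,0],"twist": 0.118},{"grip": 0.0,"offset": [0,0,0],"twist": 0.118},{"grip": 0.0,"offset": [0,0,0],"twist": 0.118},{"grip": 0.0,"offset": [0,0,0],"twist": 0.118},{"grip": 0.0,"offset": [0,0,0],"twist": 0}])

```text
t: 2.98
position: [0.5035, 0.2551, 0.1209]
ee_rot: [0.792, 0.61, -0.001, -0.0]
wrist_force: [-11.4, -5.0, 13.1]
opening: 0.0113
```

```bash
python3 -c "
from h import *
plan(*NUT[3],75.5,.119)"
```

```text
t 2.98 tcp [0.5035 0.2551 0.1209] xang 75.17 tilt [-0.0025 -0.0015 -1.    ] open 0.0113 F [-11.4  -5.   13.1] T [-1.04  2.05 -0.09] j6 0.52
offset mm [1.2 1.5 1.9] twist -0.006 rows 0.1
```

Call:
drive_tool(moves=[{"grip": 0.05,"offset": [0,0,0],"twist": 0},{"grip": 0.05,"offset": [0,0,0],"twist": 0},{"grip": 0.05,"offset": [0,0,0],"twist": 0},{"grip": 0.05,"offset": [0,0,0],"twist": 0},{"grip": 0.05,"offset": [0,0,-0.02],"twist": 0},{"grip": 0.05,"offset": [0,0,-0.03],"twist": 0},{"grip": 0.05,"offset": [0,0,0],"twist": 0}])

```text
t: 3.57
position: [0.5062, 0.2561, 0.1738]
ee_rot: [0.791, 0.612, 0.004, 0.002]
wrist_force: [0.8, 0.6, 2.0]
opening: 0.0501
```

```bash
cat >> h.py <<'E'
NUT={k:(v[0]-.0015,v[1]-.0008) for k,v in NUT.items()}
E
python3 -c "
from h import *
plan(*NUT[2],115,.17)"
```

```text
t 3.57 tcp [0.5062 0.2561 0.1738] xang 75.47 tilt [ 0.0078  0.0022 -1.    ] open 0.0501 F [0.8 0.6 2. ] T [-0.01 -0.01 -0.02] j6 0.52
offset mm [-121.3  117.7    4.2] twist -0.69 rows 5.7
```

Call:
drive_tool(moves=[{"grip": 0.05,"offset": [-0.0202,0.0196,0],"twist": 0},{"grip": 0.05,"offset": [-0.0202,0.0196,0],"twist": 0},{"grip": 0.05,"offset": [-0.0202,0.0196,0],"twist": 0},{"grip": 0.05,"offset": [-0.0202,0.0196,0],"twist": 0},{"grip": 0.05,"offset": [-0.0202,0.0196,0],"twist": 0},{"grip": 0.05,"offset": [-0.0202,0.0196,0],"twist": 0},{"grip": 0.05,"offset": [0,0,0],"twist": -0.115},{"grip": 0.05,"offset": [0,0,0],"twist": -0.115}])

```text
t: 4.23
position: [0.5885, 0.1071, 0.1686]
ee_rot: [0.714, 0.7, 0.0, 0.0]
wrist_force: [0.0, 0.6, -1.3]
opening: 0.0499
```

Call:
drive_tool(moves=[{"grip": 0.05,"offset": [0,0,0],"twist": -0.115},{"grip": 0.05,"offset": [0,0,0],"twist": -0.115},{"grip": 0.05,"offset": [0,0,0],"twist": -0.115},{"grip": 0.05,"offset": [0,0,0],"twist": -0.115},{"grip": 0.05,"offset": [0,0,0],"twist": 0},{"grip": 0.05,"offset": [0,0,0],"twist": 0}])

```text
t: 4.73
position: [0.5878, 0.1086, 0.1688]
ee_rot: [0.539, 0.842, 0.0, 0.0]
wrist_force: [0.4, 1.8, -0.1]
opening: 0.0503
```

```bash
python3 -c "
from h import *
plan(*NUT[2],115,.119)"
```

```text
t 4.73 tcp [0.5878 0.1086 0.1688] xang 114.8 tilt [ 0.  0. -1.] open 0.0503 F [ 0.4  1.8 -0.1] T [-0.01  0.04  0.03] j6 -0.45
offset mm [-0.4  1.9 49.8] twist -0.004 rows 1.2
```

Call:
drive_tool(moves=[{"grip": 0.05,"offset": [0,0.0018,0.025],"twist": 0},{"grip": 0.05,"offset": [0,0,0.02],"twist": 0},{"grip": 0.05,"offset": [0,0,0.004],"twist": 0},{"grip": 0.0,"offset": [0,0,0],"twist": 0},{"grip": 0.0,"offset": [0,0,0],"twist": 0},{"grip": 0.0,"offset": [0,0,0],"twist": 0},{"grip": 0.0,"offset": [0,0,0],"twist": 0},{"grip": 0.0,"offset": [0,0,0],"twist": 0}])

```text
t: 5.4
position: [0.5898, 0.1092, 0.1216]
ee_rot: [0.538, 0.843, 0.0, 0.001]
wrist_force: [-3.6, -1.3, 5.9]
opening: 0.0106
```

```bash
python3 -c "
from h import *
plan(*NUT[2],75.3,.119)"
```

```text
t 5.4 tcp [0.5898 0.1092 0.1216] xang 114.95 tilt [ 1.8e-03 -3.0e-04 -1.0e+00] open 0.0106 F [-3.6 -1.3  5.9] T [-0.24  0.54 -0.06] j6 -0.45
offset mm [-0.1 -0.1  2.6] twist 0.692 rows 5.8
```

Well centred. Turn 0.692.

Call:
drive_tool(moves=[{"grip": 0.0,"offset": [0,0,0],"twist": 0.115},{"grip": 0.0,"offset": [0,0,0],"twist": 0.115},{"grip": 0.0,"offset": [0,0,0],"twist": 0.115},{"grip": 0.0,"offset": [0,0,0],"twist": 0.115},{"grip": 0.0,"offset": [0,0,0],"twist": 0.115},{"grip": 0.0,"offset": [0,0,0],"twist": 0.115},{"grip": 0.0,"offset": [0,0,0],"twist": 0},{"grip": 0.0,"offset": [0,0,0],"twist": 0}])

```text
t: 6.07
position: [0.5895, 0.1092, 0.1216]
ee_rot: [0.791, 0.611, 0.0, 0.0]
wrist_force: [-5.1, -2.2, 7.3]
opening: 0.0112
```

```bash
python3 -c "
from h import *
plan(*NUT[2],75.3,.119)"
```

```text
t 6.07 tcp [0.5895 0.1092 0.1216] xang 75.39 tilt [ 8.e-04 -5.e-04 -1.e+00] open 0.0112 F [-5.1 -2.2  7.3] T [-0.34  0.84 -0.06] j6 0.24
offset mm [-0.   0.2  2.6] twist 0.002 rows 0.1
```

Call:
drive_tool(moves=[{"grip": 0.05,"offset": [0,0,0],"twist": 0},{"grip": 0.05,"offset": [0,0,0],"twist": 0},{"grip": 0.05,"offset": [0,0,0],"twist": 0},{"grip": 0.05,"offset": [0,0,0],"twist": 0},{"grip": 0.05,"offset": [0,0,-0.02],"twist": 0},{"grip": 0.05,"offset": [0,0,-0.03],"twist": 0},{"grip": 0.05,"offset": [0,0,0],"twist": 0},{"grip": 0.05,"offset": [0,0,0],"twist": 0}])

```text
t: 6.73
position: [0.59, 0.1094, 0.1713]
ee_rot: [0.791, 0.612, 0.001, 0.001]
wrist_force: [-0.4, -0.5, -0.7]
opening: 0.05
```

```bash
python3 -c "
from h import *
plan(*NUT[1],203.2,.17)
p,d=viewer.snapshot('top');cv2.imwrite('pics/t2.png',p[:,:,::-1])"
```

```text
t 6.73 tcp [0.59   0.1094 0.1713] xang 75.45 tilt [ 0.0032 -0.     -1.    ] open 0.05 F [-0.4 -0.5 -0.7] T [0.02 0.01 0.07] j6 0.24
offset mm [119.1  -0.5   1.4] twist -2.23 rows 18.6
```

View pics/t2.png

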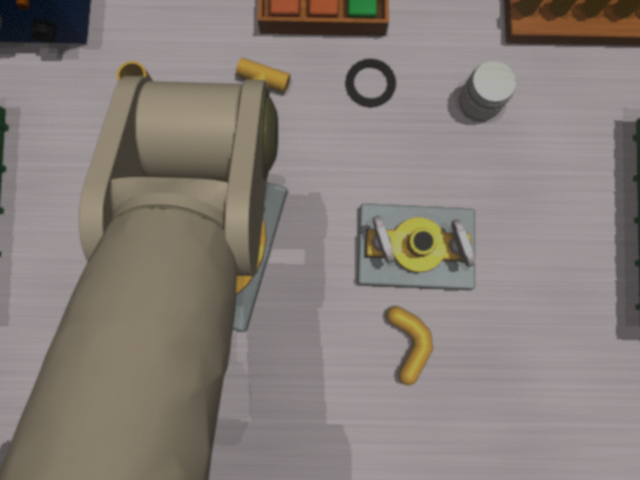

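Call:
drive_tool(moves=[{"grip": 0.05,"offset": [0.0397,0,0],"twist": 0},{"grip": 0.05,"offset": [0.0397,0,0],"twist": 0},{"grip": 0.05,"offset": [0.0397,0,0],"twist": 0},{"grip": 0.05,"offset": [0,0,0],"twist": -0.12},{"grip": 0.05,"offset": [0,0,0],"twist": -0.12},{"grip": 0.05,"offset": [0,0,0],"twist": -0.12},{"grip": 0.05,"offset": [0,0,0],"twist": -0.12},{"grip": 0.05,"offset": [0,0,0],"twist": -0.12}])

```text
t: 7.45
position: [0.6189, 0.2247, 0.1682]
ee_rot: [0.572, 0.82, -0.001, -0.001]
wrist_force: [-0.6, 1.0, -1.0]
opening: 0.0502
```

Call:
drive_tool(moves=[{"grip": 0.05,"offset": [0,0,0],"twist": -0.12},{"grip": 0.05,"offset": [0,0,0],"twist": -0.12},{"grip": 0.05,"offset": [0,0,0],"twist": -0.12},{"grip": 0.05,"offset": [0,0,0],"twist": -0.12},{"grip": 0.05,"offset": [0,0,0],"twist": -0.12},{"grip": 0.05,"offset": [0,0,0],"twist": -0.12},{"grip": 0.05,"offset": [0,0,0],"twist": -0.12},{"grip": 0.05,"offset": [0,0,0],"twist": -0.12}])

```text
t: 8.12
position: [0.6189, 0.2246, 0.1682]
ee_rot: [0.129, 0.992, -0.0, -0.001]
wrist_force: [0.1, -0.1, 0.3]
opening: 0.0499
```

Call:
drive_tool(moves=[{"grip": 0.05,"offset": [0,0,0],"twist": -0.12},{"grip": 0.05,"offset": [0,0,0],"twist": -0.12},{"grip": 0.05,"offset": [0,0,0],"twist": -0.12},{"grip": 0.05,"offset": [0,0,0],"twist": -0.12},{"grip": 0.05,"offset": [0,0,0],"twist": -0.12},{"grip": 0.05,"offset": [0,0,0],"twist": -0.07},{"grip": 0.05,"offset": [0,0,0],"twist": 0},{"grip": 0.05,"offset": [0,0,0],"twist": 0}])

```text
t: 8.78
position: [0.619, 0.2246, 0.1687]
ee_rot: [-0.2, 0.98, 0.0, -0.001]
wrist_force: [0.1, -0.1, -1.3]
opening: 0.0495
```

```bash
python3 -c "
from h import *
plan(*NUT[1],203.2,.119)
p,d=viewer.snapshot('scene');cv2.imwrite('pics/s3.png',p[100:260,270:490,::-1].repeat(3,0).repeat(3,1))"
```

```text
t 8.78 tcp [0.619  0.2246 0.1687] xang 203.08 tilt [-1.8e-03 -3.0e-04 -1.0e+00] open 0.0495 F [ 0.1 -0.1 -1.3] T [ 0.01 -0.05  0.04] j6 -1.8
offset mm [-0.5  0.  49.7] twist -0.002 rows 1.2
```

View pics/s3.png

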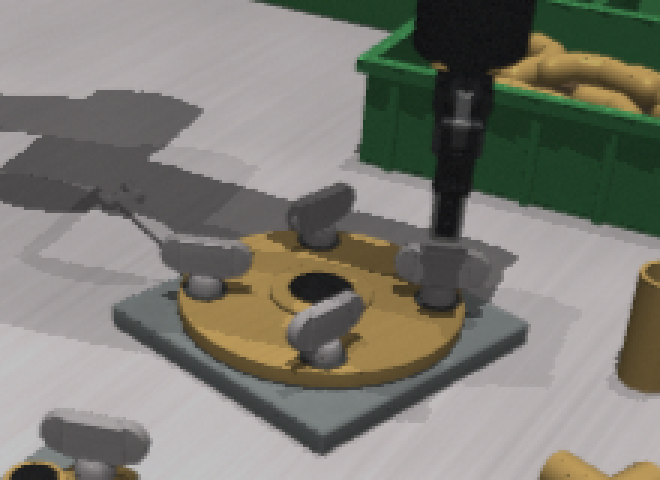

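The crop shows N3 (320,215) and N2 (325,330) both turned to half-way and parallel; the gripper is over N1 (440,265).

Call:
drive_tool(moves=[{"grip": 0.05,"offset": [0,0,0.025],"twist": 0},{"grip": 0.05,"offset": [0,0,0.02],"twist": 0},{"grip": 0.05,"offset": [0,0,0.004],"twist": 0},{"grip": 0.0,"offset": [0,0,0],"twist": 0},{"grip": 0.0,"offset": [0,0,0],"twist": 0},{"grip": 0.0,"offset": [0,0,0],"twist": 0},{"grip": 0.0,"offset": [0,0,0],"twist": 0},{"grip": 0.0,"offset": [0,0,0],"twist": 0}])

```text
t: 9.5
position: [0.6195, 0.2256, 0.1226]
ee_rot: [-0.201, 0.98, 0.001, 0.001]
wrist_force: [-2.9, 5.0, 2.9]
opening: 0.0108
```

```bash
python3 -c "
from h import *
plan(*NUT[1],165.3,.119)"
```

```text
t 9.5 tcp [0.6195 0.2256 0.1226] xang 203.21 tilt [ 0.0019  0.0017 -1.    ] open 0.0108 F [-2.9  5.   2.9] T [ 0.62  0.32 -0.09] j6 -1.81
offset mm [ 0.4 -0.7  3.6] twist 0.662 rows 5.5
```

Call:
drive_tool(moves=[{"grip": 0.0,"offset": [0,0,0],"twist": 0.11},{"grip": 0.0,"offset": [0,0,0],"twist": 0.11},{"grip": 0.0,"offset": [0,0,0],"twist": 0.11},{"grip": 0.0,"offset": [0,0,0],"twist": 0.11},{"grip": 0.0,"offset": [0,0,0],"twist": 0.11},{"grip": 0.0,"offset": [0,0,0],"twist": 0.11},{"grip": 0.0,"offset": [0,0,0],"twist": 0},{"grip": 0.0,"offset": [0,0,0],"twist": 0}])

```text
t: 10.17
position: [0.6195, 0.2256, 0.1226]
ee_rot: [0.127, 0.992, 0.001, 0.001]
wrist_force: [-2.4, 6.2, 2.9]
opening: 0.0104
```

```bash
python3 -c "
from h import *
plan(*NUT[1],165.3,.119)"
```

```text
t 10.17 tcp [0.6195 0.2256 0.1226] xang 165.37 tilt [ 0.0019  0.0017 -1.    ] open 0.0104 F [-2.4  6.2  2.9] T [ 0.55  0.43 -0.08] j6 -1.14
offset mm [-0.1 -0.9  3.6] twist 0.001 rows 0.1
```

Call:
drive_tool(moves=[{"grip": 0.05,"offset": [0,0,0],"twist": 0},{"grip": 0.05,"offset": [0,0,0],"twist": 0},{"grip": 0.05,"offset": [0,0,0],"twist": 0},{"grip": 0.05,"offset": [0,0,0],"twist": 0},{"grip": 0.05,"offset": [0,0,-0.02],"twist": 0},{"grip": 0.05,"offset": [0,0,-0.03],"twist": 0},{"grip": 0.05,"offset": [0,0,0],"twist": 0},{"grip": 0.05,"offset": [0,0,0],"twist": 0}])

```text
t: 10.83
position: [0.62, 0.2246, 0.1727]
ee_rot: [0.127, 0.992, 0.0, 0.002]
wrist_force: [0.3, 0.1, 0.1]
opening: 0.05
```

```bash
python3 -c "
from h import *
plan(*NUT[4],201.1,.17)"
```

```text
t 10.83 tcp [0.62   0.2246 0.1727] xang 165.39 tilt [ 3.6e-03  5.0e-04 -1.0e+00] open 0.05 F [0.3 0.1 0.1] T [-0.06  0.03  0.  ] j6 -1.15
offset mm [ 120.2 -120.     2.2] twist -0.623 rows 5.2
```

Call:
drive_tool(moves=[{"grip": 0.05,"offset": [0.024,-0.024,0],"twist": 0},{"grip": 0.05,"offset": [0.024,-0.024,0],"twist": 0},{"grip": 0.05,"offset": [0.024,-0.024,0],"twist": 0},{"grip": 0.05,"offset": [0.024,-0.024,0],"twist": 0},{"grip": 0.05,"offset": [0.024,-0.024,0],"twist": 0},{"grip": 0.05,"offset": [0,0,0],"twist": -0.104},{"grip": 0.05,"offset": [0,0,0],"twist": -0.104},{"grip": 0.05,"offset": [0,0,0],"twist": -0.104}])

```text
t: 11.5
position: [0.4724, 0.1384, 0.1704]
ee_rot: [-0.031, 1.0, -0.0, -0.001]
wrist_force: [-0.1, -0.1, 0.6]
opening: 0.05
```

Call:
drive_tool(moves=[{"grip": 0.05,"offset": [0,0,0],"twist": -0.104},{"grip": 0.05,"offset": [0,0,0],"twist": -0.104},{"grip": 0.05,"offset": [0,0,0],"twist": -0.104},{"grip": 0.05,"offset": [0,0,0],"twist": 0},{"grip": 0.05,"offset": [0,0,0],"twist": 0}])

```text
t: 11.92
position: [0.4727, 0.1387, 0.1704]
ee_rot: [-0.182, 0.983, 0.0, -0.001]
wrist_force: [-0.1, -1.1, -0.7]
opening: 0.0502
```

```bash
python3 -c "
from h import *
plan(*NUT[4],201.1,.119)"
```

```text
t 11.92 tcp [0.4727 0.1387 0.1704] xang 200.97 tilt [-1.e-03 -1.e-04 -1.e+00] open 0.0502 F [-0.1 -1.1 -0.7] T [ 0.02  0.04 -0.01] j6 -1.89
offset mm [-0.7 -0.2 51.4] twist -0.002 rows 1.3
```

Call:
drive_tool(moves=[{"grip": 0.05,"offset": [-0.0007,0,0.025],"twist": 0},{"grip": 0.05,"offset": [0,0,0.02],"twist": 0},{"grip": 0.05,"offset": [0,0,0.005],"twist": 0},{"grip": 0.0,"offset": [0,0,0],"twist": 0},{"grip": 0.0,"offset": [0,0,0],"twist": 0},{"grip": 0.0,"offset": [0,0,0],"twist": 0},{"grip": 0.0,"offset": [0,0,0],"twist": 0},{"grip": 0.0,"offset": [0,0,0],"twist": 0}])

```text
t: 12.58
position: [0.4738, 0.1397, 0.1222]
ee_rot: [-0.183, 0.983, 0.001, 0.001]
wrist_force: [-1.0, 7.3, 3.4]
opening: 0.0108
```

```bash
python3 -c "
from h import *
plan(*NUT[4],165.3,.119)"
```

```text
t 12.58 tcp [0.4738 0.1397 0.1222] xang 201.11 tilt [ 0.0016  0.0014 -1.    ] open 0.0108 F [-1.   7.3  3.4] T [ 0.74  0.29 -0.06] j6 -1.89
offset mm [ 0.8 -0.7  3.1] twist 0.625 rows 5.2
```

Call:
drive_tool(moves=[{"grip": 0.0,"offset": [0,0,0],"twist": 0.104},{"grip": 0.0,"offset": [0,0,0],"twist": 0.104},{"grip": 0.0,"offset": [0,0,0],"twist": 0.104},{"grip": 0.0,"offset": [0,0,0],"twist": 0.104},{"grip": 0.0,"offset": [0,0,0],"twist": 0.104},{"grip": 0.0,"offset": [0,0,0],"twist": 0.104},{"grip": 0.0,"offset": [0,0,0],"twist": 0},{"grip": 0.0,"offset": [0,0,0],"twist": 0}])

```text
t: 13.25
position: [0.4738, 0.1395, 0.1221]
ee_rot: [0.126, 0.992, 0.0, 0.001]
wrist_force: [-3.0, 4.4, 6.6]
opening: 0.011
```

```bash
python3 -c "
from h import *
plan(*NUT[4],165.3,.119)"
```

```text
t 13.25 tcp [0.4738 0.1395 0.1221] xang 165.53 tilt [ 1.4e-03  8.0e-04 -1.0e+00] open 0.011 F [-3.   4.4  6.6] T [ 0.54  0.47 -0.07] j6 -1.27
offset mm [ 0.3 -0.8  3.1] twist 0.004 rows 0.1
```

Call:
drive_tool(moves=[{"grip": 0.05,"offset": [0,0,0],"twist": 0},{"grip": 0.05,"offset": [0,0,0],"twist": 0},{"grip": 0.05,"offset": [0,0,0],"twist": 0},{"grip": 0.05,"offset": [0,0,0],"twist": 0},{"grip": 0.05,"offset": [0,0,-0.02],"twist": 0},{"grip": 0.05,"offset": [0,0,-0.03],"twist": 0},{"grip": 0.05,"offset": [0,0,0],"twist": 0},{"grip": 0.05,"offset": [0,0,0],"twist": 0}])

```text
t: 13.92
position: [0.4742, 0.139, 0.172]
ee_rot: [0.127, 0.992, 0.0, 0.001]
wrist_force: [0.1, 0.2, -0.3]
opening: 0.05
```

```bash
python3 -c "
from h import *
plan(.36,.36,165.4,.25)"
```

```text
t 13.92 tcp [0.4742 0.139  0.172 ] xang 165.43 tilt [ 0.0029  0.     -1.    ] open 0.05 F [ 0.1  0.2 -0.3] T [-0.05  0.03  0.03] j6 -1.27
offset mm [165.9 185.2 -78.3] twist 0.0 rows 6.4
```

Call:
drive_tool(moves=[{"grip": 0.05,"offset": [0.0266,0.0252,-0.0098],"twist": 0},{"grip": 0.05,"offset": [0.0266,0.0252,-0.0098],"twist": 0},{"grip": 0.05,"offset": [0.0266,0.0252,-0.0098],"twist": 0},{"grip": 0.05,"offset": [0.0266,0.0252,-0.0098],"twist": 0},{"grip": 0.05,"offset": [0.0266,0.0252,-0.0098],"twist": 0},{"grip": 0.05,"offset": [0.0266,0.0252,-0.0098],"twist": 0},{"grip": 0.05,"offset": [0.0266,0.0252,-0.0098],"twist": 0},{"grip": 0.05,"offset": [0.0266,0.0252,-0.0098],"twist": 0}])

```text
t: 14.58
position: [0.3171, 0.3889, 0.2488]
ee_rot: [0.127, 0.992, -0.001, -0.0]
wrist_force: [0.8, 0.4, -0.3]
opening: 0.05
```

Call:
drive_tool(moves=[{"grip": 0.05,"offset": [0.0266,0.0252,-0.0098],"twist": 0},{"grip": 0.05,"offset": [0.0266,0.0252,-0.0098],"twist": 0},{"grip": 0.05,"offset": [0,0,0],"twist": 0}])

```text
t: 14.83
position: [0.2767, 0.4538, 0.2695]
ee_rot: [0.124, 0.992, 0.001, 0.0]
wrist_force: [-0.2, 1.0, 0.8]
opening: 0.0496
```

```bash
cat > chk.py <<'E'
from h import *
import sys
p,d=viewer.snapshot('top');cv2.imwrite(f'pics/{sys.argv[1]}.png',p[:,:,::-1])
c=np.array([0.54808,0.18279])
for o in nuts(dict(d=d)):
    w=np.array(o[:2])-c
    if abs(np.hypot(*w)-.085)>.02: print("other",np.round(o,3));continue
    print(np.round(o[:2],4),np.round(o[3:6],3),"q",(np.degrees(np.arctan2(w[1],w[0])-o[2]))%180, (30.5-np.degrees(o[2]))%90)
E
python3 chk.py t4; python3 -c "
from h import *
plan(*NUT[3],75.3,.17)"
```

```text
[0.6217 0.2254] [12.876 64.223  0.076] q 44.915692426909885 45.346236098049815
[0.5917 0.1095] [64.667 13.062  0.076] q 45.37785146018709 45.138905928049226
[0.5053 0.2559] [64.161 11.863  0.076] q 45.33207149574901 45.50161278331316
[0.4754 0.1398] [12.417 64.875  0.076] q 45.10064141081176 44.966017065814356
t 14.88 tcp [0.278  0.4518 0.2684] xang 165.66 tilt [-2.e-04  1.e-04 -1.e+00] open 0.05 F [-0.1 -0.7  0.1] T [-0.03  0.01  0.03] j6 -0.52
offset mm [-267.4 -134.7   98.4] twist 1.577 rows 13.1
```

View pics/t4.png

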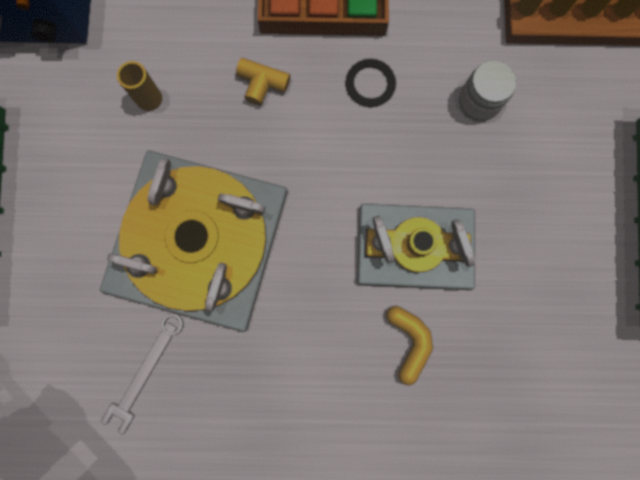

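```bash
python3 -c "
from h import *
plan(*NUT[4],165.4,.17)"
```

```text
t 14.88 tcp [0.278  0.4518 0.2684] xang 165.66 tilt [-2.e-04  1.e-04 -1.e+00] open 0.05 F [-0.1 -0.7  0.1] T [-0.03  0.01  0.03] j6 -0.52
offset mm [-266.8 -254.9   98.4] twist 0.005 rows 9.3
```

Call:
drive_tool(moves=[{"grip": 0.05,"offset": [-0.0267,-0.0255,0.0098],"twist": 0},{"grip": 0.05,"offset": [-0.0267,-0.0255,0.0098],"twist": 0},{"grip": 0.05,"offset": [-0.0267,-0.0255,0.0098],"twist": 0},{"grip": 0.05,"offset": [-0.0267,-0.0255,0.0098],"twist": 0},{"grip": 0.05,"offset": [-0.0267,-0.0255,0.0098],"twist": 0},{"grip": 0.05,"offset": [-0.0267,-0.0255,0.0098],"twist": 0},{"grip": 0.05,"offset": [-0.0267,-0.0255,0.0098],"twist": 0},{"grip": 0.05,"offset": [-0.0267,-0.0255,0.0098],"twist": 0}])

```text
t: 15.55
position: [0.4354, 0.1959, 0.1891]
ee_rot: [0.127, 0.992, -0.0, -0.001]
wrist_force: [0.2, 0.2, -0.4]
opening: 0.0497
```

Call:
drive_tool(moves=[{"grip": 0.05,"offset": [-0.0267,-0.0255,0.0098],"twist": 0},{"grip": 0.05,"offset": [-0.0267,-0.0255,0.0098],"twist": 0},{"grip": 0.05,"offset": [0,0,0],"twist": 0},{"grip": 0.05,"offset": [0,0,0],"twist": 0},{"grip": 0.05,"offset": [0,0,0],"twist": 0}])

```text
t: 15.97
position: [0.4733, 0.1355, 0.1703]
ee_rot: [0.128, 0.992, -0.0, -0.001]
wrist_force: [-0.6, 0.1, -0.9]
opening: 0.0498
```

```bash
python3 -c "
from h import *
plan(*NUT[4],165.4,.119)"
```

```text
t 15.97 tcp [0.4733 0.1355 0.1703] xang 165.35 tilt [-0.0017 -0.     -1.    ] open 0.0498 F [-0.6  0.1 -0.9] T [0.02 0.02 0.02] j6 -1.27
offset mm [ 0.7  3.3 51.3] twist -0.001 rows 1.3
```

Call:
drive_tool(moves=[{"grip": 0.05,"offset": [0.0007,0.004,0.02],"twist": 0},{"grip": 0.05,"offset": [0,0,0.02],"twist": 0},{"grip": 0.05,"offset": [0,0,0.009],"twist": 0},{"grip": 0.0,"offset": [0,0,0],"twist": 0},{"grip": 0.0,"offset": [0,0,0],"twist": 0},{"grip": 0.0,"offset": [0,0,0],"twist": 0},{"grip": 0.0,"offset": [0,0,0],"twist": 0},{"grip": 0.0,"offset": [0,0,0],"twist": 0}])

```text
t: 16.63
position: [0.4744, 0.1397, 0.123]
ee_rot: [0.127, 0.992, -0.0, 0.001]
wrist_force: [-3.3, -4.6, 7.0]
opening: 0.0109
```

```bash
python3 -c "
from h import *
plan(*NUT[4],120.5,.119)"
```

```text
t 16.63 tcp [0.4744 0.1397 0.123 ] xang 165.43 tilt [ 1.1e-03 -7.0e-04 -1.0e+00] open 0.0109 F [-3.3 -4.6  7. ] T [-0.57  0.54 -0.01] j6 -1.27
offset mm [ 0.7 -1.1  4. ] twist 0.784 rows 6.5
```

Call:
drive_tool(moves=[{"grip": 0.0,"offset": [0,0,0],"twist": 0.11},{"grip": 0.0,"offset": [0,0,0],"twist": 0.11},{"grip": 0.0,"offset": [0,0,0],"twist": 0.11},{"grip": 0.0,"offset": [0,0,0],"twist": 0.11},{"grip": 0.0,"offset": [0,0,0],"twist": 0.11},{"grip": 0.0,"offset": [0,0,0],"twist": 0.11},{"grip": 0.0,"offset": [0,0,0],"twist": 0.11},{"grip": 0.0,"offset": [0,0,0],"twist": 0}])

```text
t: 17.3
position: [0.4741, 0.1392, 0.1231]
ee_rot: [0.493, 0.87, -0.001, 0.0]
wrist_force: [-6.8, -8.9, 8.4]
opening: 0.0111
```

```bash
python3 -c "
from h import *
plan(*NUT[4],120.5,.119)"
```

```text
t 17.3 tcp [0.4741 0.1392 0.1231] xang 120.98 tilt [-0.     -0.0017 -1.    ] open 0.0111 F [-6.8 -8.9  8.4] T [-1.36  0.81 -0.08] j6 -0.49
offset mm [ 0.  -0.8  4.1] twist 0.008 rows 0.1
```

Call:
drive_tool(moves=[{"grip": 0.0,"offset": [0,0,0],"twist": 0.02},{"grip": 0.0,"offset": [0,0,0],"twist": 0.02},{"grip": 0.0,"offset": [0,0,0],"twist": 0.02},{"grip": 0.0,"offset": [0,0,0],"twist": 0},{"grip": 0.0,"offset": [0,0,0],"twist": 0}])

```text
t: 17.72
position: [0.4741, 0.1392, 0.1231]
ee_rot: [0.515, 0.857, -0.001, 0.001]
wrist_force: [-5.4, -8.4, 9.3]
opening: 0.011
```

```bash
python3 -c "
from h import *
plan(*NUT[4],120.5,.119)"
```

```text
t 17.72 tcp [0.4741 0.1392 0.1231] xang 118.06 tilt [ 1.0e-04 -2.6e-03 -1.0e+00] open 0.011 F [-5.4 -8.4  9.3] T [-1.35  0.84  1.28] j6 -0.44
offset mm [-0.1 -0.8  4.1] twist -0.043 rows 0.4
```

Call:
drive_tool(moves=[{"grip": 0.05,"offset": [0,0,0],"twist": 0},{"grip": 0.05,"offset": [0,0,0],"twist": 0},{"grip": 0.05,"offset": [0,0,0],"twist": 0},{"grip": 0.05,"offset": [0,0,0],"twist": 0},{"grip": 0.05,"offset": [0,0,-0.02],"twist": 0},{"grip": 0.05,"offset": [0,0,-0.03],"twist": 0},{"grip": 0.05,"offset": [0,0,0],"twist": 0},{"grip": 0.05,"offset": [0,0,0],"twist": 0}])

```text
t: 18.38
position: [0.4747, 0.1401, 0.1731]
ee_rot: [0.516, 0.856, 0.001, 0.001]
wrist_force: [-0.5, 0.5, -1.0]
opening: 0.0499
```

```bash
python3 -c "
from h import *
plan(*NUT[1],165.2,.17)"
```

```text
t 18.38 tcp [0.4747 0.1401 0.1731] xang 117.85 tilt [ 3.2e-03  3.0e-04 -1.0e+00] open 0.0499 F [-0.5  0.5 -1. ] T [ 0.01 -0.01  0.01] j6 -0.44
offset mm [  7.3 167.5   3.6] twist -0.826 rows 6.9
```

Call:
drive_tool(moves=[{"grip": 0.05,"offset": [0.0015,0.0335,0],"twist": 0},{"grip": 0.05,"offset": [0.0015,0.0335,0],"twist": 0},{"grip": 0.05,"offset": [0.0015,0.0335,0],"twist": 0},{"grip": 0.05,"offset": [0.0015,0.0335,0],"twist": 0},{"grip": 0.05,"offset": [0.0015,0.0335,0],"twist": 0},{"grip": 0.05,"offset": [0,0,0],"twist": -0.118},{"grip": 0.05,"offset": [0,0,0],"twist": -0.118},{"grip": 0.05,"offset": [0,0,0],"twist": -0.118}])

```text
t: 19.05
position: [0.6186, 0.225, 0.1698]
ee_rot: [0.354, 0.935, -0.001, -0.001]
wrist_force: [-0.5, -0.5, -0.2]
opening: 0.0499
```

Call:
drive_tool(moves=[{"grip": 0.05,"offset": [0,0,0],"twist": -0.118},{"grip": 0.05,"offset": [0,0,0],"twist": -0.118},{"grip": 0.05,"offset": [0,0,0],"twist": -0.118},{"grip": 0.05,"offset": [0,0,0],"twist": -0.118},{"grip": 0.05,"offset": [0,0,0],"twist": 0},{"grip": 0.05,"offset": [0,0,0],"twist": 0},{"grip": 0.05,"offset": [0,0,0],"twist": 0}])

```text
t: 19.63
position: [0.6186, 0.2248, 0.1712]
ee_rot: [0.131, 0.991, -0.0, -0.0]
wrist_force: [0.5, 0.2, 0.6]
opening: 0.05
```

```bash
python3 -c "
from h import *
plan(*NUT[1],165.2,.119)"
```

```text
t 19.63 tcp [0.6186 0.2248 0.1712] xang 164.98 tilt [-1.e-03 -1.e-04 -1.e+00] open 0.05 F [0.5 0.2 0.6] T [ 0.01  0.03 -0.04] j6 -1.14
offset mm [-0.8  0.2 52.2] twist -0.004 rows 1.3
```

Call:
drive_tool(moves=[{"grip": 0.05,"offset": [-0.0008,0.0006,0.02],"twist": -0.004},{"grip": 0.05,"offset": [0,0,0.02],"twist": 0},{"grip": 0.05,"offset": [0,0,0.01],"twist": 0},{"grip": 0.0,"offset": [0,0,0],"twist": 0},{"grip": 0.0,"offset": [0,0,0],"twist": 0},{"grip": 0.0,"offset": [0,0,0],"twist": 0},{"grip": 0.0,"offset": [0,0,0],"twist": 0},{"grip": 0.0,"offset": [0,0,0],"twist": 0}])

```text
t: 20.3
position: [0.6202, 0.2255, 0.1233]
ee_rot: [0.127, 0.992, 0.001, 0.001]
wrist_force: [0.5, 2.4, 3.1]
opening: 0.011
```

```bash
python3 -c "
from h import *
plan(*NUT[1],120.5,.119)"
```

```text
t 20.3 tcp [0.6202 0.2255 0.1233] xang 165.39 tilt [ 2.6e-03  9.0e-04 -1.0e+00] open 0.011 F [0.5 2.4 3.1] T [ 0.34 -0.09 -0.03] j6 -1.14
offset mm [ 0.6 -0.9  4.3] twist 0.783 rows 6.5
```

Call:
drive_tool(moves=[{"grip": 0.0,"offset": [0,0,0],"twist": 0.11},{"grip": 0.0,"offset": [0,0,0],"twist": 0.11},{"grip": 0.0,"offset": [0,0,0],"twist": 0.11},{"grip": 0.0,"offset": [0,0,0],"twist": 0.11},{"grip": 0.0,"offset": [0,0,0],"twist": 0.11},{"grip": 0.0,"offset": [0,0,0],"twist": 0.11},{"grip": 0.0,"offset": [0,0,0],"twist": 0.11},{"grip": 0.0,"offset": [0,0,0],"twist": 0}])

```text
t: 20.97
position: [0.62, 0.2252, 0.1233]
ee_rot: [0.493, 0.87, 0.0, 0.001]
wrist_force: [-1.6, 0.7, 6.1]
opening: 0.0108
```

```bash
python3 -c "
from h import *
plan(*NUT[1],120.5,.119)"
```

```text
t 20.97 tcp [0.62   0.2252 0.1233] xang 120.95 tilt [ 0.0014 -0.     -1.    ] open 0.0108 F [-1.6  0.7  6.1] T [-0.06  0.4  -0.09] j6 -0.37
offset mm [-0.  -0.7  4.3] twist 0.008 rows 0.1
```

Call:
drive_tool(moves=[{"grip": 0.0,"offset": [0,0,0],"twist": 0.02},{"grip": 0.0,"offset": [0,0,0],"twist": 0.02},{"grip": 0.0,"offset": [0,0,0],"twist": 0.02},{"grip": 0.0,"offset": [0,0,0],"twist": 0},{"grip": 0.0,"offset": [0,0,0],"twist": 0}])

```text
t: 21.38
position: [0.6199, 0.2252, 0.1233]
ee_rot: [0.515, 0.857, 0.0, 0.001]
wrist_force: [-1.7, -0.3, 5.2]
opening: 0.0109
```

```bash
python3 -c "
from h import *
plan(*NUT[1],120.5,.119)"
```

```text
t 21.38 tcp [0.6199 0.2252 0.1233] xang 118.01 tilt [ 1.7e-03 -8.0e-04 -1.0e+00] open 0.0109 F [-1.7 -0.3  5.2] T [0.06 0.33 1.32] j6 -0.32
offset mm [-0.1 -0.7  4.3] twist -0.044 rows 0.4
```

At the stop (moment 1.3 N m). Release; next N3.

Call:
drive_tool(moves=[{"grip": 0.05,"offset": [0,0,0],"twist": 0},{"grip": 0.05,"offset": [0,0,0],"twist": 0},{"grip": 0.05,"offset": [0,0,0],"twist": 0},{"grip": 0.05,"offset": [0,0,0],"twist": 0},{"grip": 0.05,"offset": [0,0,-0.02],"twist": 0},{"grip": 0.05,"offset": [0,0,-0.03],"twist": 0},{"grip": 0.05,"offset": [0,0,0],"twist": 0},{"grip": 0.05,"offset": [0,0,0],"twist": 0}])

```text
t: 22.05
position: [0.6202, 0.2252, 0.1736]
ee_rot: [0.516, 0.856, 0.001, 0.001]
wrist_force: [-0.1, 0.1, -0.9]
opening: 0.0503
```

```bash
python3 -c "
from h import *
plan(*NUT[3],75.2,.17)"
```

```text
t 22.05 tcp [0.6202 0.2252 0.1736] xang 117.84 tilt [ 3.3e-03  6.0e-04 -1.0e+00] open 0.0503 F [-0.1  0.1 -0.9] T [-0.01  0.    0.  ] j6 -0.31
offset mm [ 80.8 -89.    3.2] twist 0.744 rows 6.2
```

Call:
drive_tool(moves=[{"grip": 0.05,"offset": [0.0202,-0.0222,0],"twist": 0},{"grip": 0.05,"offset": [0.0202,-0.0222,0],"twist": 0},{"grip": 0.05,"offset": [0.0202,-0.0222,0],"twist": 0},{"grip": 0.05,"offset": [0.0202,-0.0222,0],"twist": 0},{"grip": 0.05,"offset": [0,0,0],"twist": 0.106},{"grip": 0.05,"offset": [0,0,0],"twist": 0.106},{"grip": 0.05,"offset": [0,0,0],"twist": 0.106},{"grip": 0.05,"offset": [0,0,0],"twist": 0.106}])

```text
t: 22.72
position: [0.503, 0.2551, 0.171]
ee_rot: [0.687, 0.727, -0.001, -0.0]
wrist_force: [0.3, 0.3, -0.1]
opening: 0.0497
```

Call:
drive_tool(moves=[{"grip": 0.05,"offset": [0,0,0],"twist": 0.106},{"grip": 0.05,"offset": [0,0,0],"twist": 0.106},{"grip": 0.05,"offset": [0,0,0],"twist": 0.106},{"grip": 0.05,"offset": [0,0,0],"twist": 0},{"grip": 0.05,"offset": [0,0,0],"twist": 0}])

```text
t: 23.13
position: [0.5032, 0.255, 0.1712]
ee_rot: [0.791, 0.612, -0.001, -0.0]
wrist_force: [0.4, 0.4, 0.4]
opening: 0.0499
```

```bash
python3 -c "
from h import *
plan(*NUT[3],75.2,.119)"
```

```text
t 23.13 tcp [0.5032 0.255  0.1712] xang 75.51 tilt [-1.3e-03 -3.0e-04 -1.0e+00] open 0.0499 F [0.4 0.4 0.4] T [-0.   -0.03  0.02] j6 0.51
offset mm [ 0.3  0.7 52.2] twist 0.005 rows 1.3
```

Call:
drive_tool(moves=[{"grip": 0.05,"offset": [0,0,0.02],"twist": 0.005},{"grip": 0.05,"offset": [0,0,0.02],"twist": 0},{"grip": 0.05,"offset": [0,0,0.01],"twist": 0},{"grip": 0.0,"offset": [0,0,0],"twist": 0},{"grip": 0.0,"offset": [0,0,0],"twist": 0},{"grip": 0.0,"offset": [0,0,0],"twist": 0},{"grip": 0.0,"offset": [0,0,0],"twist": 0},{"grip": 0.0,"offset": [0,0,0],"twist": 0}])

```text
t: 23.8
position: [0.5034, 0.2554, 0.123]
ee_rot: [0.793, 0.609, 0.0, 0.0]
wrist_force: [-4.2, 0.3, 5.9]
opening: 0.011
```

```bash
python3 -c "
from h import *
plan(*NUT[3],30.5,.119)"
```

```text
t 23.8 tcp [0.5034 0.2554 0.123 ] xang 75.08 tilt [ 7.e-04  5.e-04 -1.e+00] open 0.011 F [-4.2  0.3  5.9] T [0.05 0.67 0.04] j6 0.52
offset mm [-0.2  0.4  4. ] twist 0.778 rows 6.5
```

Call:
drive_tool(moves=[{"grip": 0.0,"offset": [0,0,0],"twist": 0.11},{"grip": 0.0,"offset": [0,0,0],"twist": 0.11},{"grip": 0.0,"offset": [0,0,0],"twist": 0.11},{"grip": 0.0,"offset": [0,0,0],"twist": 0.11},{"grip": 0.0,"offset": [0,0,0],"twist": 0.11},{"grip": 0.0,"offset": [0,0,0],"twist": 0.11},{"grip": 0.0,"offset": [0,0,0],"twist": 0.11},{"grip": 0.0,"offset": [0,0,0],"twist": 0}])

```text
t: 24.47
position: [0.5032, 0.2556, 0.123]
ee_rot: [0.964, 0.264, 0.0, -0.0]
wrist_force: [-6.4, 1.8, 7.9]
opening: 0.0107
```

```bash
python3 -c "
from h import *
plan(*NUT[3],30.5,.119)"
```

```text
t 24.47 tcp [0.5032 0.2556 0.123 ] xang 30.64 tilt [ 1.e-04  6.e-04 -1.e+00] open 0.0107 F [-6.4  1.8  7.9] T [ 0.15  0.96 -0.08] j6 1.3
offset mm [0.3 0.8 4. ] twist 0.002 rows 0.1
```

Call:
drive_tool(moves=[{"grip": 0.0,"offset": [0,0,0],"twist": 0.02},{"grip": 0.0,"offset": [0,0,0],"twist": 0.02},{"grip": 0.0,"offset": [0,0,0],"twist": 0.02},{"grip": 0.0,"offset": [0,0,0],"twist": 0},{"grip": 0.0,"offset": [0,0,0],"twist": 0}])

```text
t: 24.88
position: [0.5031, 0.2556, 0.1231]
ee_rot: [0.971, 0.239, 0.0, 0.0]
wrist_force: [-6.1, 2.3, 7.8]
opening: 0.0108
```

```bash
python3 -c "
from h import *
plan(*NUT[3],30.5,.119)"
```

```text
t 24.88 tcp [0.5031 0.2556 0.1231] xang 27.71 tilt [ 4.e-04 -3.e-04 -1.e+00] open 0.0108 F [-6.1  2.3  7.8] T [0.27 1.04 1.32] j6 1.35
offset mm [0.3 0.8 4.1] twist -0.049 rows 0.4
```

Call:
drive_tool(moves=[{"grip": 0.05,"offset": [0,0,0],"twist": 0},{"grip": 0.05,"offset": [0,0,0],"twist": 0},{"grip": 0.05,"offset": [0,0,0],"twist": 0},{"grip": 0.05,"offset": [0,0,0],"twist": 0},{"grip": 0.05,"offset": [0,0,-0.02],"twist": 0},{"grip": 0.05,"offset": [0,0,-0.03],"twist": 0},{"grip": 0.05,"offset": [0,0,0],"twist": 0},{"grip": 0.05,"offset": [0,0,0],"twist": 0}])

```text
t: 25.55
position: [0.5041, 0.2552, 0.1732]
ee_rot: [0.971, 0.237, 0.002, -0.0]
wrist_force: [0.1, 0.0, -0.5]
opening: 0.0504
```

```bash
python3 -c "
from h import *
plan(*NUT[2],75.4,.17)"
```

```text
t 25.55 tcp [0.5041 0.2552 0.1732] xang 27.48 tilt [ 3.2e-03  8.0e-04 -1.0e+00] open 0.0504 F [ 0.1  0.  -0.5] T [-0.05 -0.01 -0.01] j6 1.35
offset mm [  8.6 169.1   3.3] twist -0.836 rows 7.0
```

Call:
drive_tool(moves=[{"grip": 0.05,"offset": [0.0017,0.0338,0],"twist": 0},{"grip": 0.05,"offset": [0.0017,0.0338,0],"twist": 0},{"grip": 0.05,"offset": [0.0017,0.0338,0],"twist": 0},{"grip": 0.05,"offset": [0.0017,0.0338,0],"twist": 0},{"grip": 0.05,"offset": [0.0017,0.0338,0],"twist": 0},{"grip": 0.05,"offset": [0,0,0],"twist": -0.12},{"grip": 0.05,"offset": [0,0,0],"twist": -0.12},{"grip": 0.05,"offset": [0,0,0],"twist": -0.12}])

```text
t: 26.22
position: [0.5889, 0.1083, 0.1704]
ee_rot: [0.912, 0.41, -0.001, -0.0]
wrist_force: [-0.6, -0.3, -0.8]
opening: 0.05
```

Call:
drive_tool(moves=[{"grip": 0.05,"offset": [0,0,0],"twist": -0.12},{"grip": 0.05,"offset": [0,0,0],"twist": -0.12},{"grip": 0.05,"offset": [0,0,0],"twist": -0.12},{"grip": 0.05,"offset": [0,0,0],"twist": -0.116},{"grip": 0.05,"offset": [0,0,0],"twist": 0},{"grip": 0.05,"offset": [0,0,0],"twist": 0},{"grip": 0.05,"offset": [0,0,0],"twist": 0}])

```text
t: 26.8
position: [0.5888, 0.1091, 0.1713]
ee_rot: [0.792, 0.61, -0.0, -0.0]
wrist_force: [0.0, -0.4, 0.2]
opening: 0.05
```

```bash
python3 -c "
from h import *
plan(*NUT[2],75.4,.119)"
```

```text
t 26.8 tcp [0.5888 0.1091 0.1713] xang 75.19 tilt [-9.e-04 -0.e+00 -1.e+00] open 0.05 F [ 0.  -0.4  0.2] T [-0.01  0.01  0.02] j6 0.25
offset mm [ 0.2  0.9 52.3] twist -0.004 rows 1.3
```

Call:
drive_tool(moves=[{"grip": 0.05,"offset": [0,0.0006,0.02],"twist": 0},{"grip": 0.05,"offset": [0,0,0.02],"twist": 0},{"grip": 0.05,"offset": [0,0,0.01],"twist": 0},{"grip": 0.0,"offset": [0,0,0],"twist": 0},{"grip": 0.0,"offset": [0,0,0],"twist": 0},{"grip": 0.0,"offset": [0,0,0],"twist": 0},{"grip": 0.0,"offset": [0,0,0],"twist": 0},{"grip": 0.0,"offset": [0,0,0],"twist": 0}])

```text
t: 27.47
position: [0.5896, 0.1091, 0.1231]
ee_rot: [0.791, 0.611, 0.0, 0.0]
wrist_force: [-4.4, 1.4, 6.7]
opening: 0.011
```

```bash
python3 -c "
from h import *
plan(*NUT[2],30.5,.119)"
```

```text
t 27.47 tcp [0.5896 0.1091 0.1231] xang 75.37 tilt [ 4.e-04  1.e-04 -1.e+00] open 0.011 F [-4.4  1.4  6.7] T [ 0.06  0.82 -0.1 ] j6 0.24
offset mm [-0.   0.2  4.1] twist 0.783 rows 6.5
```

Call:
drive_tool(moves=[{"grip": 0.0,"offset": [0,0,0],"twist": 0.11},{"grip": 0.0,"offset": [0,0,0],"twist": 0.11},{"grip": 0.0,"offset": [0,0,0],"twist": 0.11},{"grip": 0.0,"offset": [0,0,0],"twist": 0.11},{"grip": 0.0,"offset": [0,0,0],"twist": 0.11},{"grip": 0.0,"offset": [0,0,0],"twist": 0.11},{"grip": 0.0,"offset": [0,0,0],"twist": 0.11},{"grip": 0.0,"offset": [0,0,0],"twist": 0}])

```text
t: 28.13
position: [0.5893, 0.1093, 0.1231]
ee_rot: [0.964, 0.267, -0.0, -0.0]
wrist_force: [-7.1, 1.5, 7.2]
opening: 0.0109
```

```bash
python3 -c "
from h import *
plan(*NUT[2],30.5,.119)"
```

```text
t 28.13 tcp [0.5893 0.1093 0.1231] xang 30.94 tilt [-4.e-04  3.e-04 -1.e+00] open 0.0109 F [-7.1  1.5  7.2] T [ 0.16  1.15 -0.04] j6 1.02
offset mm [0.2 0.4 4.1] twist 0.008 rows 0.1
```

Call:
drive_tool(moves=[{"grip": 0.0,"offset": [0,0,0],"twist": 0.02},{"grip": 0.0,"offset": [0,0,0],"twist": 0.02},{"grip": 0.0,"offset": [0,0,0],"twist": 0.02},{"grip": 0.0,"offset": [0,0,0],"twist": 0},{"grip": 0.0,"offset": [0,0,0],"twist": 0}])

```text
t: 28.55
position: [0.5893, 0.1094, 0.1232]
ee_rot: [0.97, 0.242, -0.0, 0.0]
wrist_force: [-7.3, 0.2, 7.5]
opening: 0.0112
```

```bash
python3 -c "
from h import *
plan(*NUT[2],30.5,.119)"
```

```text
t 28.55 tcp [0.5893 0.1094 0.1232] xang 28.01 tilt [-3.e-04 -6.e-04 -1.e+00] open 0.0112 F [-7.3  0.2  7.5] T [0.16 1.11 1.25] j6 1.07
offset mm [0.3 0.5 4.2] twist -0.043 rows 0.4
```

Call:
drive_tool(moves=[{"grip": 0.05,"offset": [0,0,0],"twist": 0},{"grip": 0.05,"offset": [0,0,0],"twist": 0},{"grip": 0.05,"offset": [0,0,0],"twist": 0},{"grip": 0.05,"offset": [0,0,0],"twist": 0},{"grip": 0.05,"offset": [0,0,-0.02],"twist": 0},{"grip": 0.05,"offset": [0,0,-0.03],"twist": 0},{"grip": 0.05,"offset": [0,0,0],"twist": 0},{"grip": 0.05,"offset": [0,0,0],"twist": 0}])

```text
t: 29.22
position: [0.5902, 0.1089, 0.1733]
ee_rot: [0.971, 0.24, 0.002, 0.0]
wrist_force: [-0.6, -0.3, -1.0]
opening: 0.05
```

Call:
drive_tool(moves=[{"grip": 0.05,"offset": [-0.0095,-0.0372,-0.008],"twist": 0},{"grip": 0.05,"offset": [-0.0095,-0.0372,-0.008],"twist": 0},{"grip": 0.05,"offset": [-0.0095,-0.0372,-0.008],"twist": 0},{"grip": 0.05,"offset": [-0.0095,-0.0372,-0.008],"twist": 0},{"grip": 0.05,"offset": [-0.0095,-0.0372,-0.008],"twist": 0},{"grip": 0.05,"offset": [-0.0095,-0.0372,-0.008],"twist": 0},{"grip": 0.05,"offset": [-0.0095,-0.0372,-0.008],"twist": 0},{"grip": 0.05,"offset": [-0.0095,-0.0372,-0.008],"twist": 0}])

```text
t: 29.88
position: [0.3818, 0.3376, 0.2353]
ee_rot: [0.971, 0.24, -0.001, 0.0]
wrist_force: [1.1, -0.6, 0.5]
opening: 0.0502
```

Call:
drive_tool(moves=[{"grip": 0.05,"offset": [-0.0095,-0.0372,-0.008],"twist": 0},{"grip": 0.05,"offset": [-0.0095,-0.0372,-0.008],"twist": 0},{"grip": 0.05,"offset": [-0.0095,-0.0372,-0.008],"twist": 0},{"grip": 0.05,"offset": [-0.0095,-0.0372,-0.008],"twist": 0},{"grip": 0.05,"offset": [0,0,0],"twist": 0},{"grip": 0.05,"offset": [0,0,0],"twist": 0}])

```text
t: 30.38
position: [0.2791, 0.4513, 0.2671]
ee_rot: [0.97, 0.242, -0.0, 0.0]
wrist_force: [-0.1, 0.4, -0.3]
opening: 0.05
```

```bash
python3 chk.py t9; python3 -c "
from h import *
print(arm.read_state()['position'],arm.read_state()['t'])"
```

```text
[0.6215 0.2252] [12.792 64.131  0.076] q 89.44763543116815 89.92343915478376
[0.5915 0.1099] [64.149 11.963  0.076] q 90.13268002791827 89.83760718300033
[0.5054 0.2558] [63.93  12.66   0.076] q 90.10218670079877 0.3210095016873993
[0.4756 0.1397] [12.383 65.415  0.076] q 90.19157244128263 89.92206450542076
[0.28002547 0.45046567 0.26690821] 30.4333
```

View pics/t9.png

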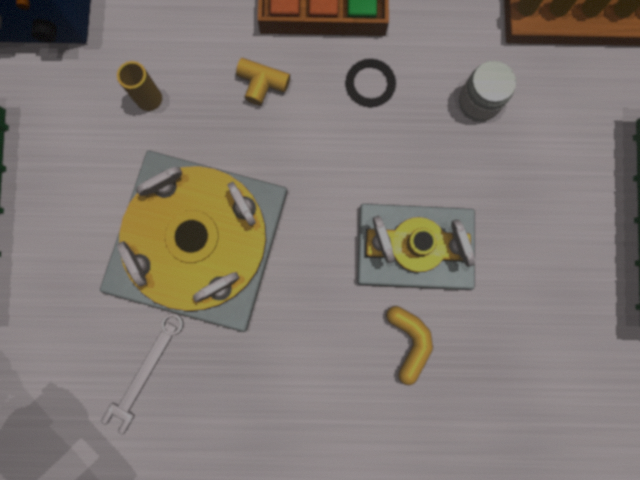

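The picture shows all four blades, at (160,180), (241,203), (132,263) and (216,288), square to their diagonals. Nothing else has been disturbed and the arm is clear.

```bash
python3 -c "
from workcell import job
print(job.close_job())"
```

```text
the job is handed in; nothing more can be done
None
```

All four wing nuts are tightened home against their stops in two crisscross passes, and the job is handed in. The arm finished at about 30 s of the 72 s allowed.

- **First pass:** I turned near-left, far-right, far-left, then near-right to half-way. With the arm clear, the camera measured all four at 45.0 to 45.5°.
- **Second pass:** I turned near-right, far-left, near-left, then far-right. At each stop the wrist moment rose to about 1.3 N m.
- **Last check:** The top camera showed all four blades square to their diagonals, at 89.4 to 90.3° (within the measuring error of about half a degree). The arm was clear and nothing else had moved.
- **Forces:** Wrist force stayed under about 25 N in every reading I took.
- **Disagreement:** The camera positions were about 1 to 2 mm off the grasp on the first nut. I corrected for that on all later grasps. No check failed.

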